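# Third hand at the T-joint jig: hold a rail against the stile

## Robot

A 6-joint arm with a two-finger parallel gripper is mounted at the origin on the work surface. World frame = base frame: x ahead of the robot, y to its left, z up, the work surface at z = 0. Lengths are in mm, angles in rad, forces in N, time in s.
With the tool pointing down it reaches from about 325 to 850 mm from the base axis. Payload 15.5 kg.
Tool frame: the origin (TCP) lies on the mounting face of the last link; the fingertips stand 191 mm ahead of it and the grasp point (between the pads) lies 172 mm ahead of it; z points along the fingers, y is the line along which they close (so a half turn about z gives the same grasp; the last joint's range is limited). The gripper opens to 91 mm and grips with 3 to 60 N. Pads are 32 mm wide; open, the fingers measure 118 mm over their backs; the gripper's body (76 mm by 178 mm) begins 60 mm behind the grasp point.
Start: joints at [1.133, 0.494, 1.345, -0, 1.302, -0.096], TCP at [209.486, 588.85, 404.715] pointing down, gripper open.
Joint ranges: [-2.91, 2.91], [-0.82, 2.16], [0.22, 2.67], [-1.22, 4.37], [0.12, 2.79], [-3.08, 3.08]. Speed limits (rad/s): [1.89, 1.89, 2.57, 3.01, 3.01, 3.01].

## Interface

Orientations are given as a unit quaternion [x, y, z, w].
In Python, from rig import robot gives the robot as it stands.
- The arm moves only by the tool shift_gripper, called after ">>>" by a JSON object that holds its "api" and its "payload", one argument or row to a line. Schema: {"type":"object","properties":{"offsets":{"type":"array","items":{"type":"object","properties":{"drx":{"type":"number"},"dry":{"type":"number"},"drz":{"type":"number"},"sx":{"type":"number"},"sy":{"type":"number"},"sz":{"type":"number"},"aperture":{"type":"number"}},"additionalProperties":false,"required":["aperture"]},"minItems":1,"maxItems":8},"grip_n":{"type":"number"},"only":{"type":"string"},"quiet":{"type":"boolean"},"lines":{"type":"string"}},"required":["offsets"],"additionalProperties":false}. offsets is a list of rows, 1 to 8 of them, each an object with the fields drx, dry, drz (a rotation vector in normalised numbers (1 is pi rad)), sx, sy, sz (the shift in parts of the range, where 1.0 means 0.75 m), aperture (the opening from 0.0 (shut) to 1.0 (fully open)); a field left out counts as zero (the opening has to be given); each row is the pose to reach, as a shift and turn from the pose commanded when the call began, along the tool's axes at that moment; what a row does not reach only later rows make up. A row lasts 1/8 s, in which the tool goes at most 62.5 mm and 0.188 rad, less where a joint would pass 70% of its speed; a pose out of reach is approached as far as the arm can. The fingers move at their own pace and stop on an object; grip_n is the grip in N (left out, the last holds). Time passes only in rows, so rows that do not move let the fingers close. The tool returns the time, the measured TCP pose, the force, the opening and the grip force at its end. only (a regular expression) keeps the lines of the reply that match it, lines (a string "A,B") keeps lines A to B, and quiet returns only ok. Shift and turn numbers lie between -1 and 1, and a call with a number outside is refused. Input that does not fit is refused with a message, and nothing moves.
- robot.sense(): the state, without advancing time (a new reading comes with each control period).
- robot.camera(name): name is "scene" or "top"; returns a dict with "frame" (480x640x3 uint8, red, green, blue), "K" (3x3 intrinsics, pixels), "world_from_camera" (4x4, takes a point from camera to world coordinates). Camera axes: x right, y down, z forward; pixel columns grow to the right and rows downward; lengths in mm; the calibration is good to about 2 mm. A picture is of the moment at which its call begins. There is no depth.
- robot.sign_off(): hands the job in; it is judged then, once.
The state is a dict: "time": time; "q": joint angles; "joint_velocities": joint speeds; "tau": joint torques, N m; "position": TCP position; "eef_rot": TCP orientation; "wrist_force": force on the tool from outside, world axes, zero at the start; "ft_torque": the same for the moment, N m; "width": opening from 0.0 (shut) to 1.0 (fully open); "grip_force": force on a finger pad.
Only numpy, scipy, OpenCV 4.12 (cv2) and the standard library are available. Lean on these libraries where they do the work, as an engineer would, in place of code of your own. Each camera call takes 0.05 s, during which the arm holds its last target. There are 200 camera calls.

## Task

Be my third hand at the joint jig: first swing the red arrest lever fully over so that the sprung stile can move, then take the dark walnut rail and lay it flat in the jig, square to the pale stile and centred on the black line, and push its end against the stile until the pointer stands in the green band. Do not let the pointer reach the red, and leave the pine bar, the metal bar, the glue bottle and the tape where they are. Finish while holding: keep hold of the rail with that steady push, pointer in the green, because I will drive the screws while you hold.

Things in the scene. Friction and masses are not known exactly. Their poses are not given: they have to be found in the camera images.
- jig: Jig fixed on the bench: plywood plate 370 x 170 x 20 mm (local x -150 to 220, y +-85), its top at z = 20. Origin: bench level, on the centre line, below the stile's front face when the gauge reads 0. +x: the way the rail is pushed; z up. The rail lies along x on the black line (y = 0, x -146 to 0). Force scale (white strip, green and red fields) at y -83 to -57, x 78 to 163.
- gauge (a joint): Travel in m (0 to 0.045) of the sprung carriage that bears the pale stile, along the jig's +x. 0 = at rest; the spring pushes back with 400 N per m. A black pointer on it shows the travel: green field 0.015 to 0.031, red from 0.038. It is blocked while the arrest lever is locked.
- stile_face (a point): Middle of the stile's front face (the face that looks to the jig's -x), 38 mm above the bench. The stile is a pale wooden bar across the jig, 22 mm thick, 96 mm wide (along y), its top 66.5 mm and its underside 22.5 mm above the bench; it moves with the gauge.
- lock (a joint): Red arrest lever, rad: 0 = locked (points along the jig's +x, away from the stile; its steel nose blocks the carriage), 1.4 = fully over at its stop, knob on the jig's +y side. Starts at 0 to 0.05. Turns anticlockwise seen from above about the upright axis at the jig's (105, 0) mm. About 1.5 N at the knob; stays where left; the nose is clear beyond 0.4.
- lock_knob (a point): Top centre of the upright red round knob at the end of the arrest lever, 74 mm above the bench, 70 mm from the lever's axis. The knob is 18 mm in diameter and stands free from 36 to 74 mm above the bench; below that is the lever's bar.
- rail: The rail to be held: dark walnut bar 140 (x) x 38 (y) x 36 (z) mm, about 0.16 kg, lying loose on the bench right of the jig (negative y). Origin: centre of its underside; both ends are alike.
- pine: Pale pine bar of the same size as the rail, not to be used; beside the rail. Origin: centre of its underside, long axis x.
- bar: Grey aluminium bar 140 x 30 x 30 mm, not to be used; beside the rail. Origin: centre of its underside, long axis x. The three bars lie side by side in any order, about 115 mm apart.
- glue: Glue bottle, 56 mm in diameter, 150 mm tall, standing beyond the jig; origin at its foot; leave it.
- tape: Yellow roll of tape lying flat, 96 mm in diameter, 24 mm high, beyond the jig; leave it.

How it is judged:
By the outcome, as a careful person would: the job done as asked, in the order asked, and still so for the second after the job is handed in, while the arm keeps its last pose, push and grip.
It also fails if it takes over 54 s, if anything falls off the work surface, if the arm or the gripper's body presses on something with over 40 N, if the wrist force passes 120 N, or if a joint passes its speed limit or range.

## Working session

There is one attempt and no reset: what is moved stays moved. The work goes in short steps, Python scripts to look and compute and a tool call to move; the robot and the scene stay as the last step left them, time stands still between calls to the robot, and variables do not carry over. Pictures are saved under pics/ and viewed, at most 10 in all, crops included, and the job is handed in when it is done.

```bash
ls; mkdir -p pics
```

Run:
```python
from rig import robot
import cv2,numpy as np
np.set_printoptions(precision=3,suppress=True)
for n in("scene","top"):
    c=robot.camera(n); cv2.imwrite(f"pics/{n}0.png",c["frame"][:,:,::-1]); print(n,c["K"],c["world_from_camera"])
s=robot.sense(); print(s)
```

```text
pics
rig.py
scene [[546.554   0.    325.634]
 [  0.    546.554 243.056]
 [  0.      0.      1.   ]] [[  -0.165    0.522   -0.837 1500.38 ]
 [   0.986    0.074   -0.148   32.277]
 [  -0.016   -0.85    -0.527  682.54 ]
 [   0.       0.       0.       1.   ]]
top [[433.201   0.    324.82 ]
 [  0.    433.201 238.092]
 [  0.      0.      1.   ]] [[  -0.009   -0.991    0.136  435.368]
 [  -1.       0.011    0.01  -140.168]
 [  -0.011   -0.136   -0.991  993.623]
 [   0.       0.       0.       1.   ]]
{'time': 0.1, 'q': array([ 1.133,  0.494,  1.346,  0.   ,  1.303, -0.095]), 'joint_velocities': array([ 0.   ,  0.001, -0.001, -0.002,  0.   , -0.002]), 'tau': array([  0.003, -88.023, -38.255,   0.071,   0.048,  -0.   ]), 'position': array([209.444, 588.722, 404.204]), 'eef_rot': array([ 0.17 ,  0.985, -0.001, -0.   ]), 'wrist_force': array([-0.185,  0.815,  0.409]), 'ft_torque': array([ 0.013, -0.012,  0.027]), 'grip_force': 0.0, 'width': 1.0003725552396119}
```

View pics/top0.png

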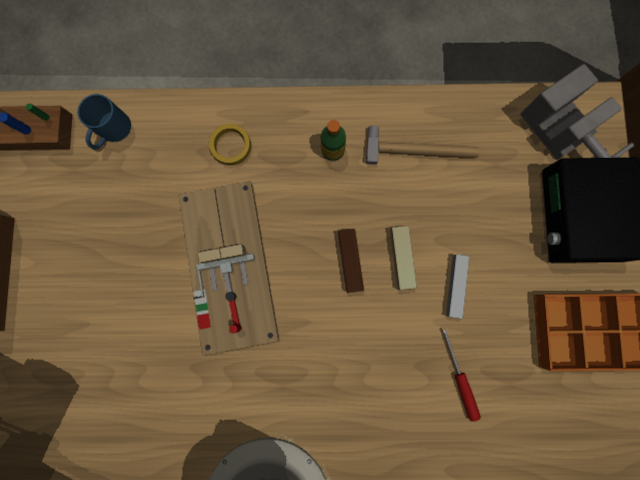

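View pics/scene0.png

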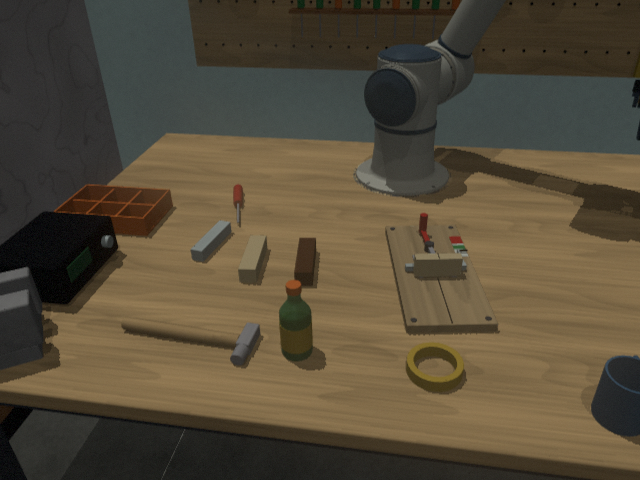

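Top view: jig at about (228,268) with its +x pointing down the picture, towards the robot. Stile at (221,253), red knob near (235,328), walnut rail at (350,260), pine at (403,258), metal bar at (458,286). The scene view shows the same things: rail (306,260), knob (424,218), stile (438,265).

Create h.py:
```python
import cv2,numpy as np
np.set_printoptions(precision=2,suppress=True)
def ray(c,p):
    T=c["world_from_camera"]; d=T[:3,:3]@np.linalg.inv(c["K"])@np.array([p[0],p[1],1.]); return T[:3,3],d/np.linalg.norm(d)
def onz(c,p,z):
    o,d=ray(c,p); return (o+d*(z-o[2])/d[2])
def tri(c1,p1,c2,p2):
    A=0;b=0;R=[ray(c1,p1),ray(c2,p2)]
    for o,d in R: P=np.eye(3)-np.outer(d,d);A=A+P;b=b+P@o
    x=np.linalg.solve(A,b); return x,[np.linalg.norm((np.eye(3)-np.outer(d,d))@(x-o)) for o,d in R]
def blobs(m,box,amin=3):
    x0,y0,x1,y1=box; k=np.zeros_like(m,np.uint8); k[y0:y1,x0:x1]=m[y0:y1,x0:x1]
    n,l,s,c=cv2.connectedComponentsWithStats(k.astype(np.uint8)); return [(s[i,4],c[i],s[i,:4],(l==i)) for i in range(1,n) if s[i,4]>=amin]
```

Run:
```python
from rig import robot
from h import *
import pickle
t=robot.camera("top"); s=robot.camera("scene"); pickle.dump((t,s),open("c0.pkl","wb"))
for n,c,b1,b2 in(("top",t,(170,175,290,365),(325,215,375,305)),("scene",s,(375,205,500,335),(285,230,325,290))):
    f=c["frame"].astype(int); r,g,b=f[...,0],f[...,1],f[...,2]
    print(n)
    red=(r>1.8*g)&(r>1.8*b)&(r>60)
    for a,cc,bb,_ in blobs(red,b1): print(" red",a,cc,bb)
    gr=(g>1.3*r)&(g>1.1*b)
    for a,cc,bb,_ in blobs(gr,b1): print(" green",a,cc,bb)
    dk=(f.max(2)<75)
    for a,cc,bb,_ in blobs(dk,b1): print(" dark",a,cc,bb)
    for a,cc,bb,m in blobs(f.max(2)<95,b2,100):
        k=cv2.findContours(m.astype(np.uint8),0,2)[0][0]; print(" rail",a,cc,bb,cv2.minAreaRect(k),cv2.approxPolyDP(k,4,True).reshape(-1,2).tolist())
x=cv2.resize(t["frame"][180:360,170:390],None,fx=3.4,fy=3.3,interpolation=2); cv2.imwrite("pics/tc.png",x[:,:,::-1])
x=cv2.resize(s["frame"][205:335,285:500],None,fx=3.6,fy=3.6,interpolation=2); cv2.imwrite("pics/sc.png",x[:,:,::-1])
```

```text
top
 red 206 [233.58 316.94] [229 299  11  34]
 red 166 [203.36 321.  ] [197 314  14  15]
 green 77 [201.31 306.9 ] [196 303  12   9]
 dark 16 [245.  187.5] [243 186   5   4]
 dark 3 [215. 191.] [215 190   1   3]
 dark 18 [185.11 198.72] [183 197   5   5]
 dark 3 [216. 199.] [216 198   1   3]
 dark 4 [217.  205.5] [217 204   1   4]
 dark 7 [255.43 208.  ] [255 205   2   7]
 dark 3 [218. 211.] [218 210   1   3]
 dark 3 [257.33 219.  ] [257 218   2   3]
 dark 3 [220. 224.] [220 223   1   3]
 dark 12 [259.17 229.5 ] [258 224   3  12]
 dark 3 [221. 230.] [221 229   1   3]
 dark 3 [222. 236.] [222 235   1   3]
 dark 6 [260.83 238.67] [260 237   2   5]
 dark 72 [229.29 255.71] [202 245  44  18]
 dark 3 [224. 246.] [223 246   3   1]
 dark 14 [264.29 259.5 ] [263 253   3  14]
 dark 3 [232. 269.] [232 268   1   3]
 dark 7 [266.29 271.  ] [266 268   2   7]
 dark 3 [228. 273.] [228 272   1   3]
 dark 13 [269.23 288.  ] [268 282   3  13]
 dark 78 [230.58 295.82] [226 291  11  10]
 dark 8 [196.62 297.  ] [194 296   7   3]
 dark 3 [271. 299.] [271 298   1   3]
 dark 7 [273.71 314.  ] [273 311   2 
[... 484 characters left out ...]
7  14   6]
 green 38 [458.84 246.74] [453 245  12   4]
 dark 196 [424.76 233.62] [419 216  15  37]
 dark 8 [450.25 227.  ] [449 226   4   3]
 dark 8 [392.   228.38] [390 228   5   2]
 dark 813 [442.35 321.21] [386 231 112 103]
 dark 6 [429.83 236.17] [428 235   4   3]
 dark 12 [462.83 249.92] [460 249   7   3]
 dark 1044 [437.52 269.72] [405 258  62  39]
 dark 30 [447.77 309.83] [444 298   9  25]
 dark 17 [488. 318.] [485 317   7   3]
 dark 19 [413.42 319.58] [411 318   6   4]
 rail 1069 [306.44 263.62] [286 238  34  52] ((303.4730224609375, 263.7831726074219), (30.386316299438477, 53.51973342895508), 5.440331935882568) [[315, 238], [299, 239], [294, 278], [301, 285], [286, 289], [316, 287]]
```

View pics/tc.png

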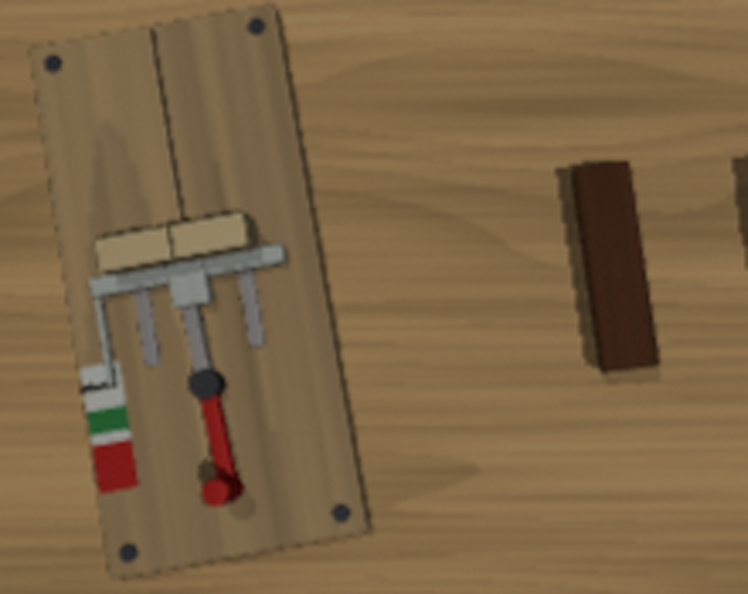

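View pics/sc.png

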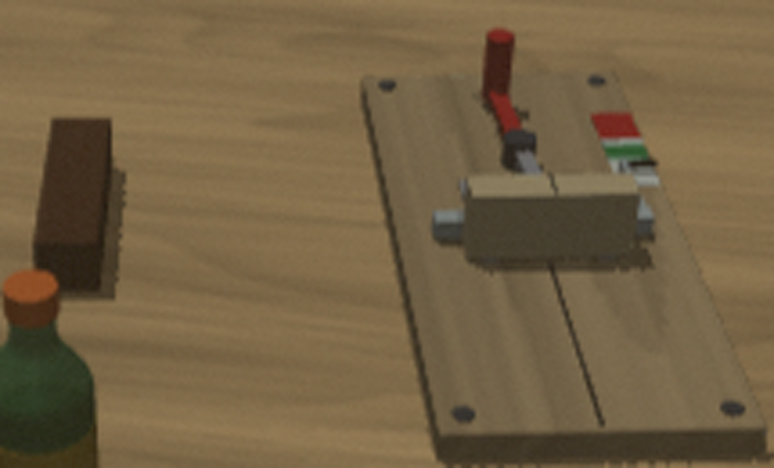

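The crops show clear corners. Top: rail top-face corners (338.5,230), (355.3,229), (364,290), (347,293); knob disc (235,328); pointer on white. Scene: rail top corners (313,273), (295,273), (299,238), (316,238); knob top (424,215).

Run:
```python
from h import *
import pickle
t,s=pickle.load(open("c0.pkl","rb"))
P=[("rail++",(338.5,230),(313.1,273.3)),("rail+-",(355.3,229.1),(294.7,272.8)),("rail--",(363.8,290.3),(299.4,238.1)),("rail-+",(347.4,292.7),(315.8,238.1)),
("scr-x+y far",(185.1,198.7),(488,318)),("scr far -y",(245,187.5),(413.4,319.6)),("scr near +y",(207.1,346.9),(450.3,227)),("scr near -y",(270,335),(392,228.4)),("knob",(235,327.9),(423.9,215))]
R={n:tri(t,a,s,b) for n,a,b in P}
for n in R: print(n,R[n][0],R[n][1][0])
S=np.array([onz(t,a,20) for n,a,b in P[4:8]]); print("screws top z20",S)
S2=np.array([onz(s,b,20) for n,a,b in P[4:8]]); print("screws scene z20",S2)
for S in(S,S2,np.array([R[n][0] for n,_,_ in P[4:8]])):
    c=S.mean(0); d=(S[2]+S[3]-S[0]-S[1])/2; L=np.hypot(*d[:2]); u=d[:2]/L; print("c",c,"L",L,"yaw",np.arctan2(u[1],u[0]), "origin",c[:2]-35*u,"W",np.linalg.norm(S[0]-S[1]))
f=t["frame"].astype(int); r,g,b=f[...,0],f[...,1],f[...,2]
# walnut: redder than wood/shadow
for th in(1.5,1.7):
  for a,cc,bb,m in blobs((r>th*g)&(r<100),(325,215,375,305),200):
    k=cv2.findContours(m.astype(np.uint8),0,2)[0][0]; q=cv2.minAreaRect(k); print(th,a,q,onz(t,q[0],36))
    B=[onz(t,p,36) for p in cv2.boxPoints(q)];print(np.array(B))
rc=np.array([onz(t,a,36) for n,a,b in P[:4]]); print("rail top z36",rc,rc.mean(0)); d=rc[2]+rc[3]-rc[0]-rc[1]; print("railyaw",np.arctan2(d[1],d[0]),np.linalg.norm(d)/2)
# black line
L=np.array([onz(t,p,20)[:2] for p in((215,191),(216,199),(217,205.5),(218,211),(220,224),(221,230),(222,236))]); v=cv2.fitLine(L.astype(np.float32),2,0,.01,.01).ravel(); print("line yaw",np.arctan2(-v[1],-v[0]),v)
print("stile top px->", [onz(t,p,66.5) for p in ((170+95/3.4,180+238/3.3),(170+245/3.4,180+212/3.3),(170+170/3.4,180+225/3.3))])
```

```text
rail++ [ 585.64 -159.56   29.58] 2.0685796145740354
rail+- [ 587.52 -197.92   28.36] 1.6085530226789109
rail-- [ 450.62 -215.25   29.28] 0.3769890181581196
rail-+ [ 445.6  -178.36   29.39] 0.9870459250683551
scr-x+y far [665.06 191.41  17.4 ] 0.26421270076901204
scr far -y [690.    53.31  17.2 ] 0.05061367431305764
scr near +y [330.29 130.81  17.5 ] 0.5207228751869539
scr near -y [354.73  -7.51  16.48] 0.29758838066430165
knob [373.97  61.87  68.53] 2.371855799220488
screws top z20 [[664.45 190.81  20.  ]
 [689.27  52.81  20.  ]
 [330.51 130.66  20.  ]
 [354.98  -7.69  20.  ]]
screws scene z20 [[668.44 190.52  20.  ]
 [693.43  53.17  20.  ]
 [334.98 129.92  20.  ]
 [360.9   -7.59  20.  ]]
c [509.8   91.65  20.  ] L 339.51675097215286 yaw -2.962963139791391 origin [544.25  97.86] W 140.21331611341668
c [514.44  91.51  20.  ] L 338.4763520168896 yaw -2.961345041505251 origin [548.87  97.78] W 139.60233439298793
c [510.02  92.01  17.14] L 340.47550760875725 yaw -2.962322168859227 origin [544.46  98.25] W 140.334785991359
1.5 1021 ((350.4399719238281, 260.0799865722656), (61.65971755981445, 16.687721252441406), 81.8698959350586) [ 517.31 -186.97   36.  ]
[[ 583.35 -159.91   36.  ]
 [ 588.28 -196.92   36.  ]
 [ 452.52 -213.51   36.  ]
 [ 447.72 -177.21   36.  ]]
rail top z36 [[ 585.01 -161.45   36.  ]
 [ 586.63 -199.03   36.  ]
 [ 450.58 -215.09   36.  ]
 [ 445.7  -179.06   36.  ]] [ 516.98 -188.66   36.  ]
railyaw -3.019912885347386 138.69933635209603
line yaw -2.964203 [  0.98   0.18 628.35 112.91]
stile top px-> [array([535.29, 143.09,  66.5 ]), array([551.4 ,  47.97,  66.5 ]), array([543.34,  95.56,  66.5 ])]
```

Add to h.py:
```python
from scipy.spatial.transform import Rotation as Ro
U=np.array([np.cos(-2.9632),np.sin(-2.9632)]); V=np.array([-U[1],U[0]]); O=np.array([546.5,98.])
def J(x,y): return O+x*U+y*V
def go(s,xy,z,yaw):
    "shift in tool axes to put TCP at xy,z, pointing down, closing axis at yaw"
    R=Ro.from_quat(s["eef_rot"]); c,n=np.cos(yaw),np.sin(yaw)
    T=Ro.from_matrix(np.array([[-n*-1*1,c,0],[-c,n,0],[0,0,-1.]]))
    best=min((( (R.inv()*X).as_rotvec()) for X in (T,T*Ro.from_euler('z',np.pi))),key=np.linalg.norm)
    print("row",np.round(best,3),np.round(R.inv().apply(np.r_[xy,z]-s["position"]),1))
def st(s): print(s["time"],s["position"],Ro.from_quat(s["eef_rot"]).as_matrix()[:,1],"F",s["wrist_force"],"w",s["width"],s["grip_force"],"q",s["q"])
```

Run:
```python
from rig import robot
from h import *
s=robot.sense(); st(s); go(s,[374.5,64],300,2.45); print(J(175,0),J(116.9,69))
```

```text
0.2 [209.46 588.78 404.37] [ 0.34  0.94 -0.  ] F [0.38 0.47 0.35] w 1.0023206770771953 0.0 q [ 1.13  0.49  1.35  0.    1.3  -0.1 ]Traceback (most recent call last):
  File "<stdin>", line 3, in <module>
  File "h.py", line 20, in go
    T=Ro.from_matrix(np.array([[-n*-1*1,c,0],[-c,n,0],[0,0,-1.]]))
  File "scipy/spatial/transform/_rotation.pyx", line 1143, in scipy.spatial.transform._rotation.Rotation.from_matrix
ValueError: Non-positive determinant (left-handed or null coordinate frame) in rotation matrix 0: [[ 0.64 -0.77  0.  ]
 [ 0.77  0.64  0.  ]
 [ 0.    0.   -1.  ]].
```

```bash
sed -i 's/\[\[-n\*-1\*1,c,0\],\[-c,n,0\]/[[-n,c,0],[c,n,0]/' h.py
```

Run:
```python
from rig import robot
from h import *
s=robot.sense(); go(s,[374.5,64],300,2.45); print(J(175,0),J(116.9,69))
```

```text
row [-0.   -0.   -1.22] [-331.4 -439.   104.6]
[374.28  66.95] [443.7    9.35]
```

The rows are not in the units I measure in: shifts go in shares of 0.75 m and turns go in shares of pi rad. I convert before sending: -439 mm / 750 = -0.5853, -384 mm / 750 = -0.512, -1.22 rad / 3.1416 = -0.3883.

>>> {"api": "shift_gripper", "payload": {
  "offsets": [
    {"drz":-0.0573,"sx":-0.0547,"sy":-0.0733,"sz":0.0107,"aperture":0.5},
    {"drz":-0.1146,"sx":-0.1093,"sy":-0.1467,"sz":0.0213,"aperture":0.5},
    {"drz":-0.1719,"sx":-0.164,"sy":-0.22,"sz":0.032,"aperture":0.5},
    {"drz":-0.2292,"sx":-0.2187,"sy":-0.2933,"sz":0.0427,"aperture":0.5},
    {"drz":-0.2865,"sx":-0.2733,"sy":-0.3667,"sz":0.0533,"aperture":0.5},
    {"drz":-0.3438,"sx":-0.328,"sy":-0.44,"sz":0.08,"aperture":0.5},
    {"drz":-0.3883,"sx":-0.3827,"sy":-0.512,"sz":0.1067,"aperture":0.5},
    {"drz":-0.3883,"sx":-0.4413,"sy":-0.5853,"sz":0.1387,"aperture":0.5}
  ]
}}

```text
time: 1.2
position: [343.3, 162.9, 331.1]
eef_rot: [-0.427, 0.904, -0.0, 0.001]
wrist_force: [1.7, 0.4, -0.5]
width: 0.499
grip_force: 0.0
```

Run:
```python
from rig import robot
from h import *
s=robot.sense(); st(s); go(s,[374.5,64],236,2.45)
```

```text
1.2 [343.33 162.88 331.08] [-0.77  0.63 -0.  ] F [ 1.65  0.39 -0.48] w 0.4993681094078734 0.0 q [ 0.29  0.27  2.01  0.    0.86 -2.17]
row [-0.  0.  0.] [ 56.8 -86.8  95.1]
```

>>> {"api": "shift_gripper", "payload": {
  "offsets": [
    {"aperture":0.5},
    {"aperture":0.5}
  ]
}}

```text
time: 1.45
position: [343.0, 164.1, 331.2]
eef_rot: [-0.424, 0.906, 0.0, -0.0]
wrist_force: [0.1, -0.2, -1.2]
width: 0.498
grip_force: 0.0
```

Run:
```python
from rig import robot
from h import *
s=robot.sense(); st(s); go(s,[374.5,64],236,2.45)
```

```text
1.45 [343.   164.05 331.16] [-0.77  0.64  0.  ] F [ 0.05 -0.19 -1.18] w 0.4979867889665544 0.0 q [ 0.29  0.27  2.01  0.    0.87 -2.16]
row [ 0.  0. -0.] [ 56.7 -88.3  95.1]
```

Settled; so the rows are limited by joint speed. Now move over the knob, then take a look before lowering.

In the tool's units: -88.3 mm / 750 = -0.1177, 56.7 mm / 750 = 0.0756.

>>> {"api": "shift_gripper", "payload": {
  "offsets": [
    {"sx":0.0373,"sy":-0.0587,"sz":0.0213,"aperture":0.5},
    {"sx":0.0756,"sy":-0.1177,"sz":0.0427,"aperture":0.5},
    {"sx":0.0756,"sy":-0.1177,"sz":0.0427,"aperture":0.5},
    {"sx":0.0756,"sy":-0.1177,"sz":0.0427,"aperture":0.5}
  ]
}}

```text
time: 1.95
position: [374.6, 65.1, 299.3]
eef_rot: [-0.425, 0.905, 0.0, 0.0]
wrist_force: [-0.2, 0.7, 0.3]
width: 0.501
grip_force: 0.0
```

Run:
```python
from rig import robot
from h import *
s=robot.sense(); st(s); go(s,[374.5,64],236,2.45)
c=robot.camera("scene"); x=cv2.resize(c["frame"][130:330,330:530],None,fx=3,fy=3); cv2.imwrite("pics/k1.png",x[:,:,::-1])
```

```text
1.95 [374.57  65.07 299.25] [-0.77  0.64  0.  ] F [-0.18  0.67  0.31] w 0.50149098979613 0.0 q [ 0.01  0.33  2.05  0.    0.76 -2.44]
row [ 0.  0. -0.] [ 0.9 -0.6 63.3]
```

View pics/k1.png

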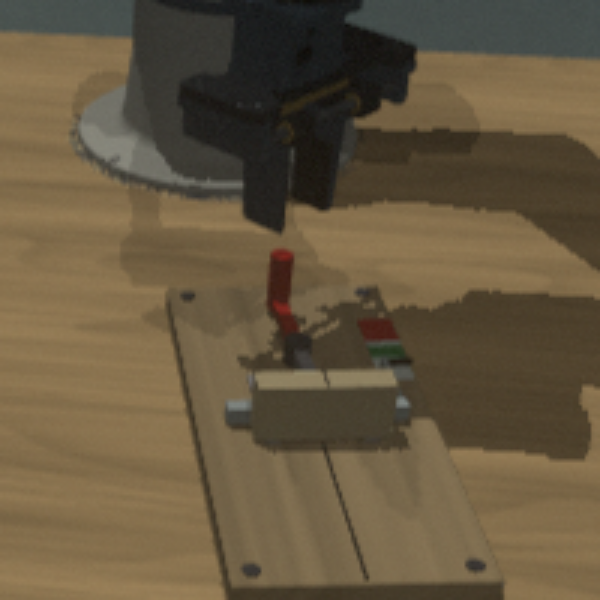

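In the tool's units: 63 mm / 750 = 0.084, 40 mm / 750 = 0.0533.

>>> {"api": "shift_gripper", "payload": {
  "offsets": [
    {"sx":0.0013,"sz":0.0267,"aperture":0.5},
    {"sx":0.0013,"sz":0.0533,"aperture":0.5},
    {"sx":0.0013,"sz":0.084,"aperture":0.5},
    {"sx":0.0013,"sz":0.084,"aperture":0.5},
    {"sx":0.0013,"sz":0.084,"aperture":0.5}
  ]
}}

```text
time: 2.62
position: [374.0, 64.0, 236.7]
eef_rot: [-0.426, 0.905, -0.0, 0.0]
wrist_force: [0.0, -0.1, -0.3]
width: 0.502
grip_force: 0.0
```

Run:
```python
from rig import robot
from h import *
s=robot.sense(); st(s)
```

```text
2.625 [373.99  64.02 236.73] [-0.77  0.64 -0.  ] F [ 0.03 -0.12 -0.26] w 0.5022771755398503 0.0 q [ 0.01  0.47  2.11  0.    0.55 -2.44]
```

In the tool's units: -96 mm / 750 = -0.128, -90 mm / 750 = -0.12.

>>> {"api": "shift_gripper", "payload": {
  "offsets": [
    {"sx":0.004,"sy":-0.0187,"aperture":0.5},
    {"sx":0.0107,"sy":-0.0373,"aperture":0.5},
    {"sx":0.0173,"sy":-0.056,"aperture":0.5},
    {"sx":0.0187,"sy":-0.0747,"aperture":0.5},
    {"sx":0.016,"sy":-0.0907,"aperture":0.5},
    {"sx":0.0107,"sy":-0.1067,"aperture":0.5},
    {"sx":0.004,"sy":-0.12,"aperture":0.5},
    {"sy":-0.128,"aperture":0.5}
  ]
}}

```text
time: 3.62
position: [448.8, 1.9, 236.1]
eef_rot: [-0.425, 0.905, -0.0, 0.0]
wrist_force: [-1.6, 1.2, 0.5]
width: 0.5
grip_force: 1.0
```

Run:
```python
from rig import robot
from h import *
s=robot.sense(); st(s)
```

```text
3.625 [448.78   1.95 236.07] [-0.77  0.64 -0.  ] F [-1.58  1.22  0.48] w 0.49994503469984664 0.9630775451660156 q [-0.13  0.53  1.95  0.    0.67 -2.58]
```

In the tool's units: -4 mm / 750 = -0.0053, -2 mm / 750 = -0.0027.

>>> {"api": "shift_gripper", "payload": {
  "offsets": [
    {"sx":-0.0007,"sy":-0.0027,"aperture":0.5},
    {"sx":-0.0013,"sy":-0.0053,"aperture":0.5},
    {"sx":-0.0013,"sy":-0.0053,"aperture":0.5}
  ]
}}

```text
time: 4.0
position: [451.5, 0.2, 236.0]
eef_rot: [-0.425, 0.905, 0.0, -0.0]
wrist_force: [-1.1, 3.2, -0.3]
width: 0.501
grip_force: 1.1
```

>>> {"api": "shift_gripper", "payload": {
  "offsets": [
    {"sx":-0.0007,"sy":-0.0027,"aperture":0.5},
    {"sx":-0.0013,"sy":-0.0053,"aperture":0.5},
    {"sx":-0.0013,"sy":-0.0053,"aperture":0.5}
  ]
}}

```text
time: 4.38
position: [453.8, -1.0, 235.7]
eef_rot: [-0.425, 0.905, 0.002, -0.002]
wrist_force: [-7.8, 13.4, 2.7]
width: 0.501
grip_force: 7.5
```

In the tool's units: -110 mm / 750 = -0.1467, -70 mm / 750 = -0.0933.

>>> {"api": "shift_gripper", "payload": {
  "offsets": [
    {"sy":0.0133,"aperture":0.5},
    {"sy":0.0133,"sz":-0.04,"aperture":0.7},
    {"sy":0.0133,"sz":-0.0933,"aperture":1},
    {"sy":0.0133,"sz":-0.1467,"aperture":1},
    {"sy":0.0133,"sz":-0.1467,"aperture":1}
  ]
}}

```text
time: 5.0
position: [448.2, 4.7, 348.6]
eef_rot: [-0.425, 0.905, -0.002, 0.002]
wrist_force: [-0.6, 1.3, -0.8]
width: 0.906
grip_force: 0.0
```

Run:
```python
from rig import robot
from h import *
s=robot.sense(); st(s); go(s,[518,-188],300,1.694)
t=robot.camera("scene"); f=t["frame"].astype(int); r,g,b=f[...,0],f[...,1],f[...,2]
for a,cc,bb,_ in blobs((r>1.8*g)&(r>1.8*b)&(r>60),(375,205,500,335)): print(a,cc,bb, onz(t,cc,55))
print(J(116.9,69))
```

```text
5.0 [448.16   4.71 348.59] [-0.77  0.64 -0.01] F [-0.6   1.34 -0.83] w 0.9060054196750976 0.0 q [-0.12  0.32  1.84 -0.    0.97 -2.57]
row [-0.    0.01  0.76] [ 103.9 -176.5   49.2]
245 [404.68 239.85] [395 226  31  22] [466.98  25.06  55.  ]
65 [455.6  239.54] [450 237  13   6] [450.22 134.75  55.  ]
[443.7    9.35]
```

In the tool's units: -176.5 mm / 750 = -0.2353, -176 mm / 750 = -0.2347, 0.76 rad / 3.1416 = 0.2419.

>>> {"api": "shift_gripper", "payload": {
  "offsets": [
    {"drz":0.0573,"sx":0.0333,"sy":-0.0587,"aperture":1},
    {"drz":0.1146,"sx":0.0667,"sy":-0.1173,"aperture":1},
    {"drz":0.1719,"sx":0.1,"sy":-0.176,"sz":0.0133,"aperture":1},
    {"drz":0.2228,"sx":0.1387,"sy":-0.2347,"sz":0.04,"aperture":1},
    {"dry":0.0032,"drz":0.2419,"sx":0.1387,"sy":-0.2353,"sz":0.0653,"aperture":1},
    {"dry":0.0032,"drz":0.2419,"sx":0.1387,"sy":-0.2353,"sz":0.0653,"aperture":1},
    {"dry":0.0032,"drz":0.2419,"sx":0.1387,"sy":-0.2353,"sz":0.0653,"aperture":1},
    {"dry":0.0032,"drz":0.2419,"sx":0.1387,"sy":-0.2353,"sz":0.0653,"aperture":1}
  ]
}}

```text
time: 6.05
position: [517.1, -187.5, 297.7]
eef_rot: [-0.06, 0.998, -0.002, -0.004]
wrist_force: [-0.4, -0.1, -0.3]
width: 0.997
grip_force: 0.0
```

Run:
```python
from rig import robot
from h import *
s=robot.sense(); st(s); go(s,[518,-188],196,1.694)
t=robot.camera("top"); f=t["frame"].astype(int); r,g,b=f[...,0],f[...,1],f[...,2]
for a,cc,bb,_ in blobs((r>1.8*g)&(r>1.8*b)&(r>60),(170,175,290,365)): print(a,cc,bb)
x=cv2.resize(t["frame"][180:360,170:390],None,fx=3.4,fy=3.3,interpolation=2); cv2.imwrite("pics/t2.png",x[:,:,::-1])
```

```text
6.05 [ 517.12 -187.48  297.69] [-0.12  0.99 -0.  ] F [-0.4  -0.11 -0.31] w 0.9965835182544893 0.0 q [-0.45  0.52  1.65 -0.01  0.97 -2.14]
row [-0.   -0.01 -0.  ] [ -1.7  -0.2 101.7]
82 [242.68 295.77] [235 293  17   6]
166 [203.36 321.  ] [197 314  14  15]
```

View pics/t2.png

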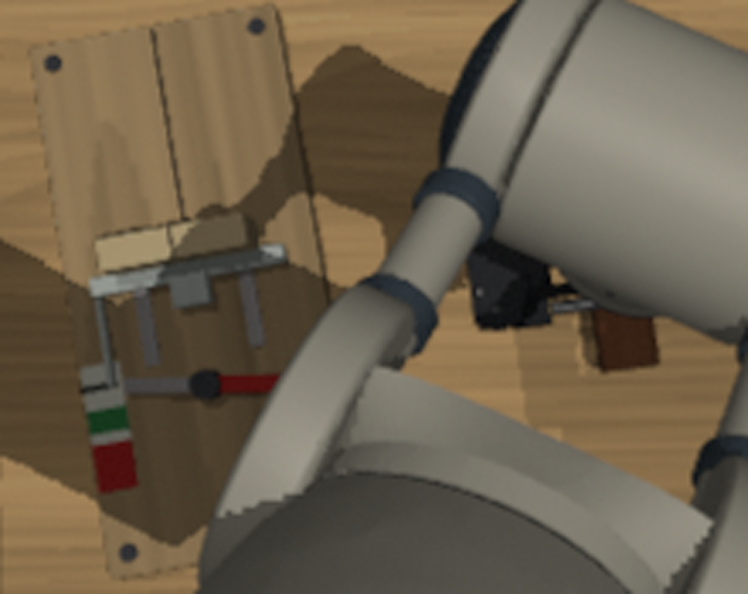

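Lever bar now lies from hub (205,385) straight right, about 1.4 rad: fully over; pointer still on white. Now grasp the rail.

In the tool's units: 102 mm / 750 = 0.136, 95 mm / 750 = 0.1267, -0.01 rad / 3.1416 = -0.0032.

>>> {"api": "shift_gripper", "payload": {
  "offsets": [
    {"dry":-0.0032,"sx":-0.0013,"sz":0.0467,"aperture":1},
    {"dry":-0.0032,"sx":-0.0023,"sz":0.0933,"aperture":1},
    {"dry":-0.0032,"sx":-0.0023,"sz":0.1267,"aperture":1},
    {"dry":-0.0032,"sx":-0.0023,"sz":0.136,"aperture":1},
    {"dry":-0.0032,"sx":-0.0023,"sz":0.136,"aperture":1},
    {"dry":-0.0032,"sx":-0.0023,"sz":0.136,"aperture":0},
    {"dry":-0.0032,"sx":-0.0023,"sz":0.136,"aperture":0},
    {"dry":-0.0032,"sx":-0.0023,"sz":0.136,"aperture":0}
  ],
  "grip_n": 35
}}

```text
time: 7.1
position: [518.0, -188.3, 195.5]
eef_rot: [-0.059, 0.998, -0.002, 0.001]
wrist_force: [0.1, -0.1, -0.6]
width: 0.704
grip_force: 0.0
```

>>> {"api": "shift_gripper", "payload": {
  "offsets": [
    {"aperture":0},
    {"aperture":0},
    {"sz":-0.0333,"aperture":0},
    {"sz":-0.0667,"aperture":0},
    {"sz":-0.1067,"aperture":0},
    {"sz":-0.1067,"aperture":0}
  ]
}}

```text
time: 7.85
position: [518.2, -188.2, 276.7]
eef_rot: [-0.059, 0.998, -0.003, 0.002]
wrist_force: [-0.4, -0.8, -2.3]
width: 0.413
grip_force: 35.0
```

Run:
```python
from rig import robot
from h import *
s=robot.sense(); st(s); go(s,J(-90,0),290,1.7494); print(J(-90,0))
```

```text
7.85 [ 518.21 -188.16  276.74] [-0.12  0.99 -0.01] F [-0.4  -0.84 -2.34] w 0.4133021184226398 34.99582350254059 q [-0.46  0.55  1.67 -0.    0.91 -2.14]
row [-0.01  0.   -0.06] [-151.7  286.2  -14.2]
[635.07 113.97]
```

In the tool's units: 286.2 mm / 750 = 0.3816, 240 mm / 750 = 0.32, -0.055 rad / 3.1416 = -0.0175.

>>> {"api": "shift_gripper", "payload": {
  "offsets": [
    {"sx":-0.0333,"sy":0.064,"sz":-0.0133,"aperture":0},
    {"drz":-0.0064,"sx":-0.0667,"sy":0.128,"sz":-0.0187,"aperture":0},
    {"drz":-0.0127,"sx":-0.1013,"sy":0.192,"sz":-0.0187,"aperture":0},
    {"drx":-0.0032,"drz":-0.0175,"sx":-0.1347,"sy":0.256,"sz":-0.0187,"aperture":0},
    {"drx":-0.0032,"drz":-0.0175,"sx":-0.168,"sy":0.32,"sz":-0.0187,"aperture":0},
    {"drx":-0.0032,"drz":-0.0175,"sx":-0.2023,"sy":0.3816,"sz":-0.0187,"aperture":0},
    {"drx":-0.0032,"drz":-0.0175,"sx":-0.2023,"sy":0.3816,"sz":-0.0187,"aperture":0},
    {"drx":-0.0032,"drz":-0.0175,"sx":-0.2023,"sy":0.3816,"sz":-0.0187,"aperture":0}
  ]
}}

```text
time: 8.85
position: [634.1, 114.1, 287.0]
eef_rot: [-0.087, 0.996, 0.003, -0.001]
wrist_force: [-0.5, -0.7, -2.2]
width: 0.418
grip_force: 35.0
```

>>> {"api": "shift_gripper", "payload": {
  "offsets": [
    {"aperture":0},
    {"aperture":0},
    {"aperture":0}
  ]
}}

```text
time: 9.22
position: [634.6, 113.6, 288.3]
eef_rot: [-0.086, 0.996, 0.003, 0.0]
wrist_force: [-0.3, 0.3, -0.6]
width: 0.419
grip_force: 35.0
```

Run:
```python
from rig import robot
from h import *
s=robot.sense(); st(s); go(s,J(-90,0),222,1.7494)
```

```text
9.225 [634.58 113.57 288.26] [-0.17  0.99  0.01] F [-0.3   0.29 -0.61] w 0.41855943601786966 34.99598264694214 q [ 0.08  0.64  1.42  0.01  1.08 -1.66]
row [ 0.01  0.   -0.01] [-0.5 -0.1 66.3]
```

In the tool's units: 67 mm / 750 = 0.0893, 60 mm / 750 = 0.08, -0.006 rad / 3.1416 = -0.0019.

>>> {"api": "shift_gripper", "payload": {
  "offsets": [
    {"drx":0.001,"drz":-0.001,"sz":0.0267,"aperture":0},
    {"drx":0.0019,"drz":-0.0019,"sz":0.0533,"aperture":0},
    {"drx":0.0019,"drz":-0.0019,"sz":0.08,"aperture":0},
    {"drx":0.0019,"drz":-0.0019,"sz":0.0893,"aperture":0},
    {"drx":0.0019,"drz":-0.0019,"sz":0.0893,"aperture":0},
    {"drx":0.0019,"drz":-0.0019,"sz":0.0893,"aperture":0}
  ]
}}

```text
time: 9.98
position: [635.2, 114.4, 222.7]
eef_rot: [-0.089, 0.996, 0.0, 0.002]
wrist_force: [-2.7, -0.2, 16.5]
width: 0.419
grip_force: 35.0
```

Run:
```python
from rig import robot
from h import *
s=robot.sense(); st(s); go(s,J(-90,0),216,1.7494)
t=robot.camera("top"); c=robot.camera("scene")
a=cv2.resize(t["frame"][170:340,170:290],None,fx=3.3,fy=3.5,interpolation=2); b=cv2.resize(c["frame"][200:340,380:500],None,fx=3.3,fy=4.25,interpolation=2)
print(a.shape,b.shape); cv2.imwrite("pics/p3.png",np.hstack([a,b[:595]])[:,:,::-1])
```

```text
9.975 [635.16 114.42 222.69] [-0.18  0.98  0.  ] F [-2.67 -0.16 16.5 ] w 0.41940081416095737 35.00353217124939 q [ 0.09  0.73  1.46  0.    0.95 -1.66]
row [0. 0. 0.] [ 0.2 -0.4  6.7]
(595, 396, 3) (595, 396, 3)
```

View pics/p3.png

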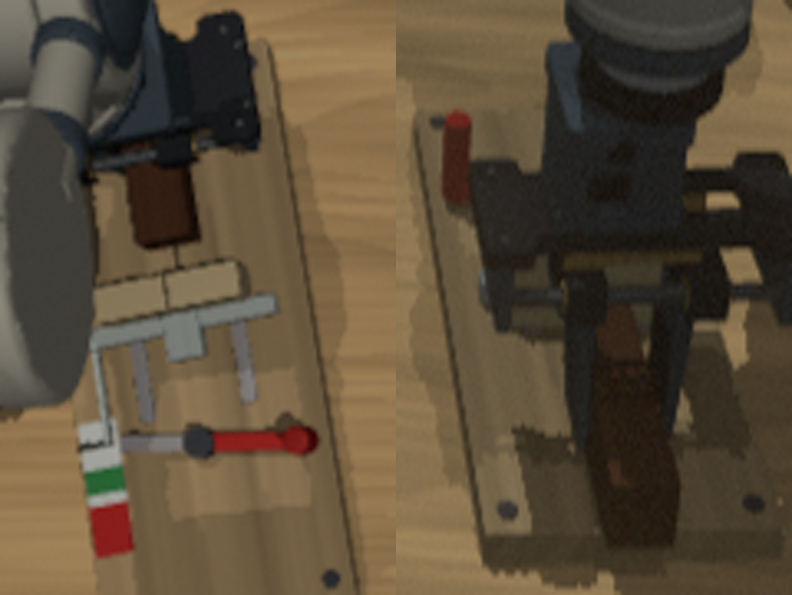

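Rail in the jig on the line (top view: end at (170,240), black line just below it, stile end at (165,285)). It touched ~7 mm early, so it is pitched in the grip; I'll open slightly to let it lie flat and regrip.

In the tool's units: -1 mm / 750 = -0.0013.

>>> {"api": "shift_gripper", "payload": {
  "offsets": [
    {"sz":-0.0013,"aperture":0},
    {"sz":-0.0013,"aperture":0.55},
    {"sz":-0.0013,"aperture":0.55},
    {"aperture":0.55}
  ]
}}

```text
time: 10.58
position: [634.6, 114.6, 221.1]
eef_rot: [-0.089, 0.996, 0.0, 0.0]
wrist_force: [0.2, 0.4, -0.7]
width: 0.549
grip_force: 0.0
```

Run:
```python
from rig import robot
from h import *
s=robot.sense(); st(s); go(s,J(-90,0),216,1.7494)
```

```text
10.575 [634.58 114.58 221.07] [-0.18  0.98  0.  ] F [ 0.18  0.44 -0.73] w 0.5486958719566762 0.0 q [ 0.09  0.73  1.46  0.    0.95 -1.66]
row [0. 0. 0.] [-0.4 -0.7  5.1]
```

In the tool's units: 5 mm / 750 = 0.0067, 3 mm / 750 = 0.004.

>>> {"api": "shift_gripper", "payload": {
  "offsets": [
    {"sy":-0.0008,"sz":0.004,"aperture":0.55},
    {"sy":-0.0008,"sz":0.0067,"aperture":0.55},
    {"sy":-0.0008,"sz":0.0067,"aperture":0.55},
    {"sy":-0.0008,"sz":0.0067,"aperture":0},
    {"sy":-0.0008,"sz":0.0067,"aperture":0},
    {"sy":-0.0008,"sz":0.0067,"aperture":0}
  ],
  "grip_n": 40
}}

```text
time: 11.32
position: [634.7, 114.0, 216.2]
eef_rot: [-0.089, 0.996, 0.0, 0.001]
wrist_force: [0.6, 0.4, -0.7]
width: 0.413
grip_force: 40.0
```

Run:
```python
from rig import robot
from h import *
s=robot.sense(); st(s); print(s["ft_torque"]);go(s,J(-60,0),216,1.7494)
t=robot.camera("top"); c=robot.camera("scene")
a=cv2.resize(t["frame"][190:290,185:265],None,fx=5,fy=6,interpolation=2); b=cv2.resize(c["frame"][250:350,400:500],None,fx=4,fy=6,interpolation=2)
a=cv2.convertScaleAbs(a,alpha=1.8);b=cv2.convertScaleAbs(b,alpha=1.8); cv2.imwrite("pics/p4.png",np.hstack([a,b])[:,:,::-1])
```

```text
11.325 [634.72 114.02 216.21] [-0.18  0.98  0.  ] F [ 0.56  0.35 -0.75] w 0.41344148594754343 39.99997079372406 q [ 0.09  0.73  1.46  0.    0.94 -1.67]
[ 0.09  0.01 -0.  ]
row [0. 0. 0.] [29.7 -0.1  0.2]
```

View pics/p4.png

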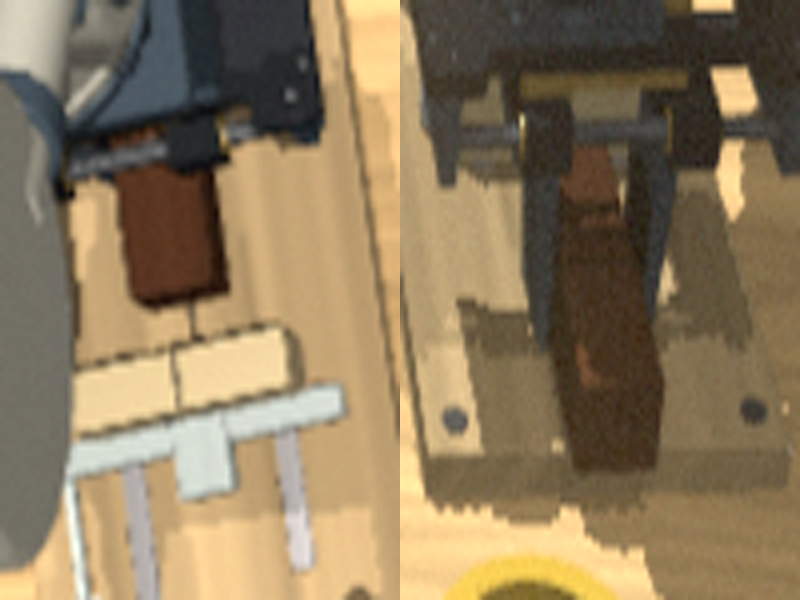

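Rail looks flat and near the line now (top view: end edge (132,300)–(228,293), line emerging at (193,305)). Checking the lateral offset numerically in both views.

Create lat.py:
```python
from rig import robot
from h import *
def lat(t=None):
    t=t or robot.camera("top"); f=t["frame"].astype(int); r,g,b=f[...,0],f[...,1],f[...,2]
    m=(r>1.5*g)&(r<110)
    k=max(blobs(m,(200,215,240,275),50),key=lambda b:b[0]); M=k[3]
    L=[];Rr=[]
    y0,h=k[2][1],k[2][3]
    for y in range(y0+3,y0+h-3):
        xs=np.where(M[y])[0]; L.append((xs[0]-.5,y)); Rr.append((xs[-1]+.5,y))
    def jig(p,z): w=onz(t,p,z)[:2]-O; return w@U,w@V
    for n,e in(("left",L),("right",Rr)):
        q=np.array([jig(p,56) for p in e]); a=np.polyfit(q[:,0],q[:,1],1); print(n,"z56 slope %.3f"%a[0],"y",q[:,1].mean().round(1),"x",q[[0,-1],0])
    ends=[jig((x,np.where(M[:,x])[0].max()+.5),56)[0] for x in range(212,226,2)]; print("end x",np.round(ends,1))
    # line ahead / behind at z20
    return t
if __name__=="__main__":
    t=lat(); import pickle
    t0=pickle.load(open("c0.pkl","rb"))[0]
    print("line y:",[np.round((onz(t0,p,20)[:2]-O)@V,1) for p in((215,191),(216,199),(217,205.5),(218,211),(220,224),(221,230),(222,236))])
    f=t["frame"].astype(int)
    print(f[222:248:2,206:236].max(2))
```

```bash
python3 lat.py
```

```text
left z56 slope 0.002 y -16.8 x [-65.12 -26.44]
right z56 slope -0.006 y 25.0 x [-56.78 -18.17]
end x [-20.4 -17.3 -16.5 -15.7 -17.  -16.2 -15.4]
line y: [np.float64(0.3), np.float64(-0.3), np.float64(-0.4), np.float64(-0.1), np.float64(-0.3), np.float64(-0.2), np.float64(-0.1)]
[[109 113  77  48  50  50  49  48  49  50  51  50  50  49  50  50  49  46
   45  32  24  26  55  93 104 106 110 114 116 119]
 [107 112  74  46  49  51  49  48  49  50  51  51  50  48  49  49  51  49
   44  39  27  25  35  90 103 106 108 113 116 118]
 [107 110  73  46  49  50  50  50  48  51  52  51  51  51  49  49  50  49
   45  46  31  25  25  83 101 104 107 111 115 118]
 [108 110  93  62  48  50  50  50  50  51  49  52  51  50  49  49  50  49
   47  44  32  23  24  56  94 104 103 106 110 116]
 [108 108 107  71  45  49  50  50  49  49  50  51  52  51  50  50  50  51
   48  46  39  28  25  40  91 104 100  99 106 114]
 [109 107 106  73  49  50  51  49  48  50  50  51  51  51  51  48  49  51
   49  45  44  30  24  25  82 101 101  97 103 113]
 [109 109 107  96  64  47  50  51  48  49  50  51  52  51  49  50  50  50
   48  45  44  31  24  26  56  93 101  98 100 109]
 [110 109 107 106  72  46  50  51  48  49  49  49  51  52  52  50  50  48
   46  47  43  32  25  25  50  94 104 100  99 105]
 [111 109 108 107  82  54  48  51  49  46  45  42  40  42  41  34  29  20
   19  20  23  23  25  33  44  92 104 102  97 102]
 [111 110 109 107 106  88  63  37  24  22  23  25  23  31  44  47  46  43
   74  89  90  95 104 105 107 107 104 103  98  99]
 [111 111 109 107 107 106 106 109 106  98  96 115 121 120 119 119  92  69
  105 116 114 112 109 106 106 106 106 102 100  98]
 [111 111 109 108 108 106 106 107 113 119 120 121 122 122 119 118 118  73
  100 117 115 113 111 108  95  88  88  87  84  61]
 [111 111 111 108 107 106 107 106 111 118 121 121 122 108 100  99  98  60
   42  53  88  90  94  97  98 102 111 130 135 136]]
```

Run:
```python
from h import *
import pickle
t=pickle.load(open("c0.pkl","rb"))[0]
for p in((208.4,228),(225.6,228),(217,228)):
    for z in(56,52): w=onz(t,p,z)[:2]-O; print(p,z,w@U,w@V)
```

```text
(208.4, 228) 56 -47.078138095892754 -18.809659597633043
(208.4, 228) 52 -47.92585302636412 -19.80569856062715
(225.6, 228) 56 -39.93564752355871 18.427992351607905
(225.6, 228) 52 -40.75289183368719 17.590813150977368
(217, 228) 56 -43.50608806950347 -0.1866380786148083
(217, 228) 52 -44.33856425669656 -1.1032292617908928
```

Centred within 0.5 mm and square. Now push, watching the force.

The rows are not in the units I measure in: shifts go in shares of 0.75 m and turns go in shares of pi rad. I convert before sending: 27 mm / 750 = 0.036, 24 mm / 750 = 0.032.

>>> {"api": "shift_gripper", "payload": {
  "offsets": [
    {"sx":0.0053,"aperture":0},
    {"sx":0.012,"aperture":0},
    {"sx":0.0187,"aperture":0},
    {"sx":0.024,"aperture":0},
    {"sx":0.028,"aperture":0},
    {"sx":0.032,"aperture":0},
    {"sx":0.036,"aperture":0},
    {"sx":0.036,"aperture":0}
  ]
}}

```text
time: 12.48
position: [608.0, 109.2, 216.2]
eef_rot: [-0.089, 0.996, 0.0, 0.0]
wrist_force: [-0.8, -0.4, 4.5]
width: 0.414
grip_force: 40.0
```

Run:
```python
from rig import robot
from h import *
s=robot.sense(); st(s); print("Fx jig",s["wrist_force"][:2]@U,"x",(s["position"][:2]-O)@U,(s["position"][:2]-O)@V)
t=robot.camera("top"); f=t["frame"].astype(int); r,g,b=f[...,0],f[...,1],f[...,2]
print(f[288:332,194:212].max(2)[:, ::1])
```

```text
12.475 [607.95 109.18 216.21] [-0.18  0.98  0.  ] F [-0.77 -0.43  4.52] w 0.4138447204943696 40.0008362531662 q [ 0.08  0.71  1.54  0.    0.9  -1.67]
Fx jig 0.8368552425061206 x -62.46316123510692 -0.09538173367784708
[[ 63  63  63  63  74 113 130 140  95 103 124 126 110 104 104 107 111 112]
 [ 64  64  63  62  84 119 121 135 100 118 133 128 112 104 104 106 111 114]
 [ 62  63  63  62 117 141 134 138 110 123 145 134 112 103 104 106 112 113]
 [ 63  63  63  70 141 161 156 146 116 102 146 135 110 104 104 106 110 112]
 [ 62  63  62  97 148 161 159 146 121  82 139 131 113 107 104  94  91  93]
 [ 62  62  62 127 156 161 159 148 127  87 140 140 114  93  85  63  50  52]
 [ 63  63  69 141 161 161 161 145 132  91 139 149 107  77  74  75  75  77]
 [ 62  63  94 147 161 162 162 145 139  93 132 149 118  99 100 100 100 100]
 [ 62  70 127 156 161 162 162 153 143  93 104 146 121 100 100 101 101 101]
 [ 63  95 146 147 139 136 133 132 138 105  71 140 123 100 100 101 1
[... 1858 characters left out ...]
136 137 136 123 124 112]
 [156 155 155 123 127 136 135 136 135 136 137 137 136 136 135 129 126 112]
 [157 157 157 129 129 136 136 135 135 136 136 137 136 137 136 137 125 110]
 [158 158 158 128 119 132 135 135 135 136 136 136 137 136 136 136 118 107]
 [158 157 158 144 114 125 136 135 135 135 136 137 136 136 137 136 123 111]
 [158 156 157 156 130 129 135 136 136 136 137 135 132 131 133 134 131 115]
 [156 155 155 155 142 136 133 131 130 132 133 129 127 127 130 131 130 115]
 [156 156 156 157 140 132 129 126 125 126 126 127 129 133 134 132 130 115]
 [158 157 157 157 133 126 128 128 128 126 126 127 129 131 133 132 130 115]
 [157 157 157 158 136 129 128 128 129 127 126 126 128 132 133 132 130 116]]
```

Create chk.py:
```python
from rig import robot
from h import *
s=robot.sense(); print("Fx jig",s["wrist_force"][:2]@U,"Fz",s["wrist_force"][2],"x",(s["position"][:2]-O)@U,"y",(s["position"][:2]-O)@V,"z",s["position"][2],s["width"],s["grip_force"])
t=robot.camera("top"); f=t["frame"].astype(int); r,g,b=f[...,0],f[...,1],f[...,2]
for n,m in(("green",(g>1.3*r)&(g>1.1*b)),("red",(r>1.8*g)&(r>1.8*b)&(r>60)),("dark",f.max(2)<75)):
    for a,cc,bb,_ in blobs(m,(192,285,214,345),2): w=onz(t,cc,22)[:2]-O; print(n,a,cc,bb,"jig",w@U,w@V)
```

```bash
python3 chk.py
```

```text
Fx jig 1.5558789381587874 Fz 3.921920154809383 x -62.50062722809208 y -0.07732594933348125 z 216.21692250261168 0.4173352931897275 40.00101327896118
green 77 [201.31 306.9 ] [196 303  12   9] jig 118.43045559325992 -69.53433550855533
red 167 [203.32 320.96] [197 314  14  15] jig 149.69624580599242 -69.72167191033202
dark 88 [194.61 291.73] [192 285  10  16] jig 82.50782167822433 -79.31569332043915
dark 4 [209.75 293.25] [209 293   3   2] jig 92.17740362400754 -46.50964118844965
```

>>> {"api": "shift_gripper", "payload": {
  "offsets": [
    {"sx":0.0027,"aperture":0},
    {"sx":0.0053,"aperture":0},
    {"sx":0.008,"aperture":0},
    {"sx":0.0107,"aperture":0},
    {"sx":0.0107,"aperture":0}
  ]
}}

```text
time: 13.2
position: [600.3, 107.8, 216.2]
eef_rot: [-0.089, 0.996, 0.0, 0.001]
wrist_force: [4.3, -0.1, 1.9]
width: 0.413
grip_force: 40.0
```

```bash
python3 chk.py
```

```text
Fx jig -4.1770558741050134 Fz 1.9169384009569839 x -54.72153718776707 y -0.06695109547873201 z 216.23090526374207 0.4126307618676533 40.0004106760025
green 77 [201.31 306.9 ] [196 303  12   9] jig 118.43045559325992 -69.53433550855533
red 167 [203.32 320.96] [197 314  14  15] jig 149.69624580599242 -69.72167191033202
dark 135 [194.91 293.98] [192 285  10  22] jig 87.56861959710969 -79.39040136340745
dark 3 [210. 293.] [209 293   3   1] jig 91.73433749555767 -45.8762555687975
```

In the tool's units: 13 mm / 750 = 0.0173, 12 mm / 750 = 0.016.

>>> {"api": "shift_gripper", "payload": {
  "offsets": [
    {"sx":0.004,"aperture":0},
    {"sx":0.008,"aperture":0},
    {"sx":0.012,"aperture":0},
    {"sx":0.016,"aperture":0},
    {"sx":0.0173,"aperture":0},
    {"sx":0.0173,"aperture":0},
    {"sx":0.0173,"aperture":0}
  ]
}}

```text
time: 14.12
position: [588.3, 105.6, 216.4]
eef_rot: [-0.089, 0.996, 0.0, 0.002]
wrist_force: [9.3, 3.2, -0.6]
width: 0.414
grip_force: 40.0
```

```bash
python3 chk.py;  python3 - <<'E'
from rig import robot
from h import *
t=robot.camera("top"); c=robot.camera("scene")
a=cv2.resize(t["frame"][200:340,180:275],None,fx=4.2,fy=4.2,interpolation=2); b=cv2.resize(c["frame"][200:340,385:480],None,fx=4.2,fy=4.2,interpolation=2)
cv2.imwrite("pics/p5.png",cv2.convertScaleAbs(np.hstack([a,b])[:,:,::-1],alpha=1.6))
E
```

```text
Fx jig -9.746976942642444 Fz -0.5563952339354412 x -42.44783631581269 y -0.027957743897552234 z 216.36622352626844 0.4135340993280654 39.99980986118317
green 54 [201.72 307.19] [197 303  11   8] jig 119.229188799683 -68.72916515537186
red 167 [203.4  321.02] [197 314  14  15] jig 149.85735945941005 -69.57129808726003
dark 228 [195.56 297.92] [192 285  11  31] jig 96.46295385338698 -79.23599953119837
dark 3 [210. 293.] [209 293   3   1] jig 91.73433749555767 -45.8762555687975
```

View pics/p5.png

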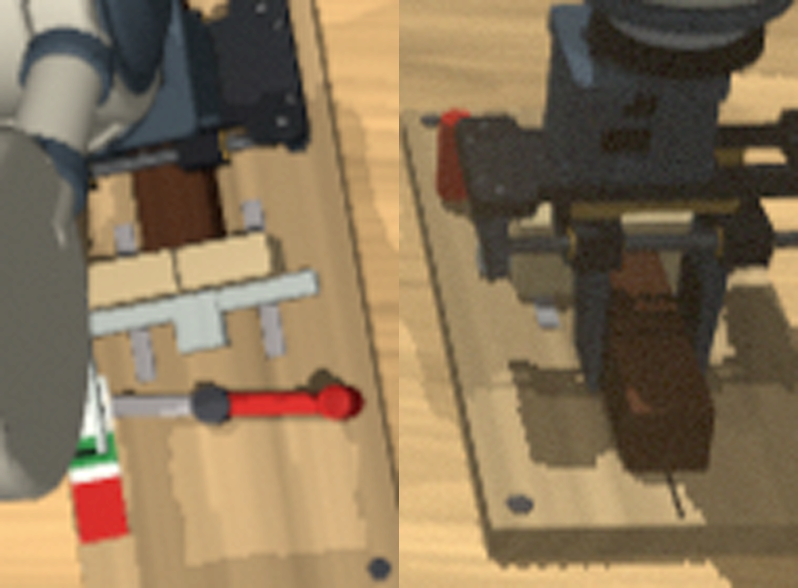

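Pointer at (88,453) is mid-green, the rail's end is flush on the stile, the lever is over, and the rail sits on the line in the scene view (line emerging at (670,475)). One last check of flatness, plus steadiness over time.

>>> {"api": "shift_gripper", "payload": {
  "offsets": [
    {"aperture":0},
    {"aperture":0},
    {"aperture":0},
    {"aperture":0},
    {"aperture":0},
    {"aperture":0}
  ]
}}

```text
time: 15.02
position: [588.3, 105.6, 216.4]
eef_rot: [-0.089, 0.996, 0.0, 0.002]
wrist_force: [9.4, 2.5, -1.2]
width: 0.415
grip_force: 40.0
```

Run:
```python
from rig import robot
from h import *
c=robot.camera("scene"); Os=np.array([548.87,97.78]); s=robot.sense()
print("Fjig",s["wrist_force"][:2]@U,s["wrist_force"]@np.r_[V,0],"M",s["ft_torque"])
for n,p,z in(("bottom near",(448.8,312.1),20),("top near L",(385+(618-399)/4.2,200+412/4.2),56),("top near R",(385+(712-399)/4.2,200+402/4.2),56),("bot L",(385+(626-399)/4.2,200+470/4.2),20),("bot R",(385+(707-399)/4.2,200+468/4.2),20)):
    w=onz(c,p,z)[:2]-Os; print(n,w@U,w@V)
t=robot.camera("top"); f=t["frame"].astype(int)
print(f[296:316,196:204].max(2)); r,g=f[...,0],f[...,1]; print((g-r)[296:316,196:209])
```

```text
Fjig -9.668743495359784 -1.0586580043405056 M [ 0.43 -1.46 -0.05]
bottom near -114.51302330964886 -0.7112392725712802
top near L -117.02613896019605 25.230375736669217
top near R -111.18308400460855 -17.751604514155733
bot L -113.33853438450629 17.609066185535724
bot R -113.09270112648944 -19.150457120319043
[[ 62  63  62  63 107 141 144  94]
 [ 62  63  62  63 118 146 144 105]
 [ 63  63  62  63 127 151 146 115]
 [ 62  63  62  70 140 158 146 120]
 [ 64  62  63  79 142 161 147 133]
 [ 63  63  62  86 144 161 149 141]
 [ 64  63  62 106 148 161 152 143]
 [ 63  63  62 116 144 142 139 140]
 [ 63  62  62 104 117 104 107 131]
 [ 63  62  72  91  98  97 101 129]
 [ 62  62  71  79  80  79  84 126]
 [ 62  58  46  38  31  27  32 102]
 [ 63  55  40  40  51  54  68  83]
 [ 63  72  75  78  85  88  95  98]
 [ 67  88  97  97 107 112 117 126]
 [ 90 114 125 128 139 144 149 158]
 [115 145 158 161 161 161 161 162]
 [133 153 161 161 161 158 155 154]
 [136 147 153 150 1
[... 712 characters left out ...]
 19   51    7  -16]
 [  -1   -2   26   46   47   46   40   10    5   15   49   19  -12]
 [  -2   -1   12   21   14   12   15    9    8   22   53   29   -9]
 [  -2    5   11   21   28   31   40   41   42   51   57   33  -10]
 [   3   28   43   47   51   55   58   58   59   54   45   35   -9]
 [  13   47   58   58   45   42   33   22   18   19   17   14   -9]
 [  11   26   21   18   17   16   11    4    1    1    0    1  -10]
 [   0    7    3    1    1    1    1    2    2    1   -6  -15  -15]
 [ -13   -1    1    1    1   -6  -14  -16  -21  -22  -37  -60  -41]
 [ -24  -18  -20  -22  -23  -37  -60  -68  -89 -105 -107 -105  -76]
 [ -38  -60  -82 -100 -107 -105 -106 -107 -107 -106 -105 -105  -83]]
```

```bash
python3 -c "
from rig import robot
print(robot.sign_off())"
```

```text
the job is handed in; nothing more can be done
None
```

The job is handed in: the lever is fully over, and the walnut rail is flat, square and centred on the line, held against the stile at about 9.7 N with the pointer mid-green; I never touched the pine bar, metal bar, glue or tape.

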